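Butt a heating block flush against its neighbour on a dry bath

TASK

Pick up the loose aluminium tube block from the bench, set it down on the dark plate of the dry bath (do not drop it), and slide it up against the block that is already screwed down there, so that their long faces touch with no gap, their ends are in line and both are level on the plate. Let go and leave everything else on the bench where it is.

Things in the scene. Friction and masses are not known exactly. Their poses are not given: they have to be found in the camera images.
- block: Loose tube block, bare aluminium, 100 mm long (own x) x 48 mm wide (own y) x 50 mm tall, 0.4 to 0.72 kg, slides on the plate when pushed with less than 9 N, with 8 empty wells (16 mm across, 36 mm deep, 2 rows of 4) in its top and plain flat sides. Starts upright on the bench, left or right of the dry bath, turned somewhat. Origin: centre of the underside, z up. It may be set either way round.
- neighbour: The block that the loose one must join: same aluminium block, 100 mm (own x) x 48 mm (own y) x 50 mm, screwed down on the plate near one end of it (left or right, it varies), immovable, with five blue and white tubes in its wells that stand 6 mm above its top. Origin: centre of its underside, on the plate; axes parallel to those of the dry bath. The loose block belongs beside it on the side towards the middle of the plate, long face against long face.
- bath: Dry bath, fixed to the bench: white housing whose top is a flat dark steel plate, 180 mm (own x) x 260 mm (own y), 60 mm above the bench, without any rim; the housing sticks out 5 mm beyond the plate at 52 mm height. On its +x side, away from the robot, a lower grey control strip 40 mm high and 53 mm wide. Origin: centre of the underside at bench height; z up. The screwed-down block's centre is 100 mm along y from the plate's centre, towards one end.
- boss: Low black probe boss, 30 mm across and 12 mm high, fixed on the plate 100 mm from its centre along y, at the end opposite to the screwed-down block. Origin: centre of its underside, on the plate. Not needed, just in the way of anything low.
- tipbox: Bystander: blue pipette-tip box, 118 x 78 x 49 mm, loose on the bench on the other side of the dry bath from where the loose block starts. Origin: centre of the underside. Leave alone.
- bottle: Bystander: brown glass bottle, 66 mm across, 150 mm tall, loose, to the left, beyond the tip box or block, on the bench. Origin: centre of the underside. Leave alone.
- beaker: Bystander: glass beaker, 72 mm across, 90 mm tall, loose, to the right, beyond the tip box or block, on the bench. Origin: centre of the underside. Leave alone.

How it is judged:
On the way:
1. the loose block stands level on the plate (z of block in the frame of bath between 0.057 and 0.063 m and angle between block's own z axis and vertical below 0.05 rad and contact force between block and bath above 1 N), for 0.1 s.
At the end, for the whole second after the job is handed in: The loose block stands level on the plate (within 3 mm of the neighbour's height, tilt under 0.03 rad), its long face against the neighbour's with a gap under 2.5 mm and at most 0.035 rad out of parallel, ends in line within 8 mm, released and at rest (y of block in the frame of neighbour between -0.0505 and 0.0505 m and x of block in the frame of neighbour between -0.008 and 0.008 m and z of block in the frame of neighbour between -0.003 and 0.003 m and angle between the x axis of block and the x axis of neighbour, either way round below 0.035 rad and angle between block's own z axis and vertical below 0.03 rad and contact force between block and the fingers below 0.1 N and linear speed of block below 0.01 m/s); the robot touches nothing.
It fails at once if the loose block is dropped or thrown (linear speed of block above 0.6 m/s and contact force between block and anything else below 0.05 N).
It fails at once if the tip box, bottle or beaker is disturbed (moved 20 mm) (distance of any of tipbox, bottle, beaker from where it was at the start of the episode above 0.02 m).
It also fails if it takes over 58 s, if anything falls off the work surface, if the arm or the gripper's body presses on something with over 40 N, if the wrist force passes 120 N, or if a joint passes its speed limit or range.

ROBOT

A 7-joint arm with a two-finger parallel gripper is mounted at the origin on the work surface. World frame = base frame: x ahead of the robot, y to its left, z up, the work surface at z = 0. Lengths are in m, angles in rad, forces in N, time in s.
With the tool pointing down it reaches from about 0.4 to 0.85 m from the base axis. Payload 10.4 kg.
Tool frame: the origin (TCP) lies midway between the tips of the shut fingers; the grasp point (between the pads) lies 19 mm behind it; x points along the fingers, y is the direction in which the jaws open and shut, and the axes are right-handed (so a half turn about x gives the same grasp; the last joint's range is limited). The gripper opens to 87 mm and grips with 3 to 60 N. Pads are 19 mm wide; open, the fingers measure 117 mm over their backs; the gripper's body (75 mm by 190 mm) begins 51 mm behind the grasp point.
Start: joints at [-0.023, 0.332, -0.065, 1.46, 0.022, 1.35, -0.088], TCP at [0.625, 0, 0.223] pointing down, gripper open.
Joint ranges: [-2.6, 2.6], [-0.5, 2.12], [-1.47, 1.34], [0.16, 2.42], [-1.27, 4.41], [0.06, 2.06], [-2.6, 2.6]. Speed limits (rad/s): [2.22, 2.22, 2.79, 2.79, 3.14, 3.14, 3.14].

INTERFACE

Orientations are given as a unit quaternion [x, y, z, w].
In Python, from bench import r gives the robot as it stands.
- The arm moves only by the shell command python3 -m jog 'ROWS' [OPENING] [FORCE]. ROWS is JSON, a list of rows, each an object with "slide": the shift along the tool's x, y, z in cm, a list of three; "roll": the turn about the tool's x in degrees. A call has 1 to 5 rows; each row is the pose to reach, as a shift and turn from the pose measured when the call began, along the tool's axes at that moment; what a row does not reach only later rows make up. A row lasts 1/12 s, in which the tool goes at most 41.7 mm and 7.16 degrees, less where a joint would pass 70% of its speed; a pose out of reach is approached as far as the arm can. A call with a gripper value outside its range is refused whole. OPENING is the closure, from 0 (fully open) to 1 (shut), set as the call begins (- or left out, the last holds). The fingers move at their own pace and stop on an object; FORCE is the grip in N (left out, the last holds). Time passes only in rows, so rows that repeat a pose let the fingers close. It gives the time, the measured TCP pose, the force and the opening at its end, in the units of the state.
- r.read_state(): the state, without advancing time (a new reading comes with each control period).
- r.camera(name): name is "scene" or "side" or "wrist"; returns the picture (384x512x3 uint8, red, green, blue); there is no depth.
- r.camera_info(name): a dict with "intrinsics" (3x3 intrinsics, pixels), "R" (3x3) and "t" (3): a world point X has camera coordinates R X + t; the wrist camera has in their place "hand_eye" (4x4, takes a point from camera to tool coordinates, whose origin is the TCP and whose axes are the tool frame's). Camera axes: x right, y down, z forward; pixel columns grow to the right and rows downward; lengths in m; the calibration is good to about 2 mm. A picture is of the moment at which its call begins: read the wrist's pose just before it. camera_info takes no time and is no camera call.
- r.close_job(): hands the job in, once; it reports no verdict.
The state is a dict: "time": time; "joint_positions": joint angles; "joint_vel": joint speeds; "joint_torque": joint torques, N m; "ee_pos": TCP position; "eef_rot": TCP orientation; "ft_force": force on the tool from outside, world axes, zero at the start; "torque": the same for the moment, N m; "width": finger opening in m.
Only numpy, scipy, OpenCV 4.12 (cv2) and the standard library are available. Lean on these libraries where they do the work, as an engineer would, in place of code of your own. Each camera call takes 0.05 s, during which the arm holds its last target.

## Working session

There is one attempt and no reset: what is moved stays moved. The work goes in short steps, Python scripts to look and compute and a shell command to move; the robot and the scene stay as the last step left them, time stands still between calls to the robot, and variables do not carry over. Pictures are saved under pics/ and viewed, and the job is handed in when it is done.

```bash
mkdir -p pics; ls; python3 - <<'E'
from bench import r
import cv2,numpy as np
s=r.read_state();print({k:np.round(v,4).tolist() for k,v in s.items()})
for n in ["scene","side","wrist"]:
    cv2.imwrite(f"pics/{n}0.png",cv2.cvtColor(r.camera(n),cv2.COLOR_RGB2BGR))
    print(n,r.camera_info(n))
E
```

```text
pics
{'time': 0.0, 'joint_positions': [-0.0226, 0.3329, -0.0647, 1.461, 0.0216, 1.3499, -0.0885], 'joint_vel': [-0.0016, -0.0011, -0.0013, 0.0006, 0.0014, 0.0012, -0.002], 'joint_torque': [-0.0001, -62.3246, 0.0244, -38.9891, -0.0614, 0.0398, 0.0002], 'ee_pos': [0.6246, -0.0, 0.2218], 'eef_rot': [-0.4996, -0.5003, 0.5004, -0.4996], 'ft_force': [0.2286, -0.109, 0.5235], 'torque': [-0.0684, 0.0061, 0.0162], 'width': 0.0868}
scene {'intrinsics': array([[410.9587909 ,   0.        , 254.64938792],
       [  0.        , 410.9587909 , 193.93504117],
       [  0.        ,   0.        ,   1.        ]]), 'R': array([[-0.78321183,  0.6217502 , -0.00243376],
       [ 0.51202303,  0.64275926, -0.56981835],
       [-0.35272035, -0.44753461, -0.82176708]]), 't': array([ 0.44016533, -0.24614801,  1.55314867])}
side {'intrinsics': array([[406.42323477,   0.        , 260.73120656],
       [  0.        , 406.42323477, 194.64844724],
       [  0.        ,   0.        ,   1.        ]]), 'R': array([[ 0.7897235 , -0.6134579 , -0.00249025],
       [-0.42425904, -0.54322084, -0.72451045],
       [ 0.4431039 ,  0.57321944, -0.68925932]]), 't': array([-0.41687472,  0.28014024,  0.77546628])}
wrist {'intrinsics': array([[304.66991713,   0.        , 254.53179345],
       [  0.        , 304.66991713, 195.51980048],
       [  0.        ,   0.        ,   1.        ]]), 'hand_eye': array([[ 3.83641201e-04, -2.87290699e-01,  9.57843362e-01,
        -1.61600704e-01],
       [ 9.99999655e-01, -5.95412880e-04, -5.79111025e-04,
         3.88921032e-04],
       [ 7.36685487e-04,  9.57843254e-01,  2.87290372e-01,
        -7.86571461e-02],
       [ 0.00000000e+00,  0.00000000e+00,  0.00000000e+00,
         1.00000000e+00]])}
```

View pics/scene0.png

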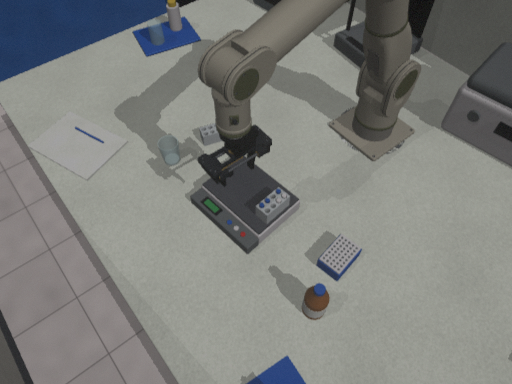

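View pics/side0.png

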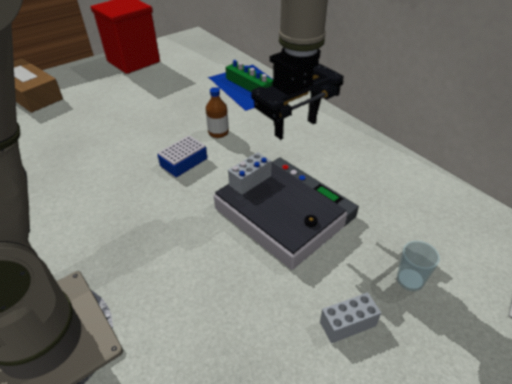

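View pics/wrist0.png

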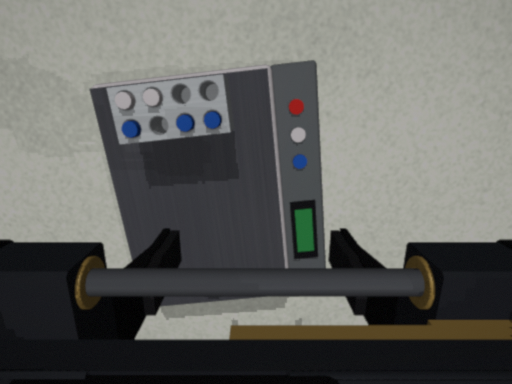

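The side view shows the loose block, with dark wells, at about (350,315). The neighbour is at the +y (left) end near (250,172) and the boss is at (311,220). The tip box and bottle are on the left and the beaker is at (417,265). I'll write the helpers next, then get rough poses.

```bash
cat > h.py <<'E'
from bench import r
import cv2,numpy as np
from scipy.spatial.transform import Rotation as Ro
def cam(n,st=None):
    i=r.camera_info(n);K=np.array(i["intrinsics"])
    if n=="wrist":
        st=st or r.read_state()
        T=np.eye(4);T[:3,:3]=Ro.from_quat(st["eef_rot"]).as_matrix();T[:3,3]=st["ee_pos"]
        C=T@np.array(i["hand_eye"]);return K,C[:3,:3],C[:3,3]
    R=np.array(i["R"]);return K,R.T,-R.T@np.array(i["t"])
def ray(c,px,z):
    K,R,o=c;px=np.atleast_2d(np.array(px,float))
    d=(R@np.linalg.inv(K)@np.c_[px,np.ones(len(px))].T).T
    return o+d*((z-o[2])/d[:,2])[:,None]
def proj(c,P):
    K,R,o=c;q=(K@R.T@(np.atleast_2d(P)-o).T).T;return q[:,:2]/q[:,2:]
def snap(n,f):
    st=r.read_state();im=cv2.cvtColor(r.camera(n),cv2.COLOR_RGB2BGR);cv2.imwrite("pics/"+f,im);return cam(n,st),im
E
python3 - <<'E'
from h import *
np.set_printoptions(precision=4,suppress=True)
s=cam("side");w=cam("wrist");sc=cam("scene")
print("block side",ray(s,[350,315],.05))
print("block top corners side",ray(s,[[321,312],[365,295],[379,316],[336,336]],.05))
print("plate corners wrist",ray(w,[[94,88],[269,69],[285,297],[162,304]],.06))
print("tubes",ray(w,[[124,100],[213,119]],.116))
a=cv2.imread("pics/side0.png")[270:360,290:420];b=cv2.imread("pics/scene0.png")[100:260,170:330]
cv2.imwrite("pics/c1.png",cv2.resize(a,None,fx=5,fy=5));cv2.imwrite("pics/c2.png",cv2.resize(b,None,fx=3.7,fy=3.7))
E
```

```text
block side [[ 0.4771 -0.3374  0.05  ]]
block top corners side [[ 0.4387 -0.2996  0.05  ]
 [ 0.5319 -0.3255  0.05  ]
 [ 0.5182 -0.372   0.05  ]
 [ 0.4265 -0.3508  0.05  ]]
plate corners wrist [[ 0.4638  0.0942  0.06  ]
 [ 0.6391  0.1118  0.06  ]
 [ 0.6622 -0.1489  0.06  ]
 [ 0.5097 -0.159   0.06  ]]
tubes [[0.5154 0.082  0.116 ]
 [0.5895 0.0665 0.116 ]]
```

View pics/c1.png

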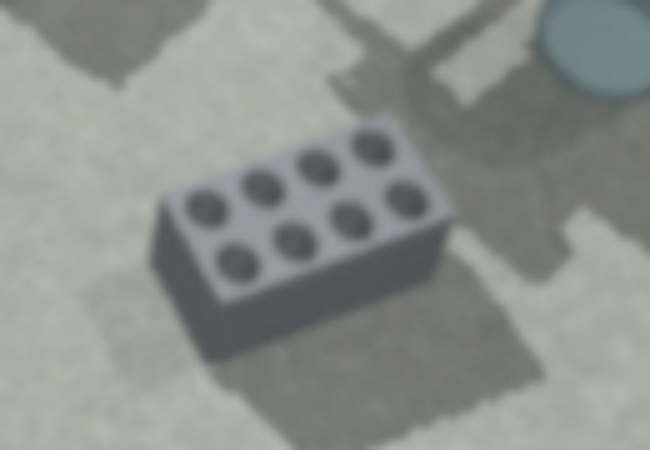

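```bash
python3 -m jog '[{"slide":[0,-1.5,3.5],"roll":-7},{"slide":[0,-3,7],"roll":-14},{"slide":[0,-4.5,10.5],"roll":-21},{"slide":[0,-6,14],"roll":-28},{"slide":[0,-7.5,17.5],"roll":-35}]' 0
cat >> h.py <<'E'
def togo(x,y,z,hd):
    "slide (cm) and roll (deg) to reach TCP x,y,z with tool-y heading hd deg"
    st=r.read_state();R=Ro.from_quat(st["eef_rot"]).as_matrix()
    h=np.degrees(np.arctan2(R[1,1],R[0,1]))
    t=R.T@(np.array([x,y,z])-st["ee_pos"])*100
    print("t",round(st["time"],2),"pos",np.round(st["ee_pos"],4),"head",round(h,2),"down",np.round(R[:,0],3),"slide",np.round(t,2),"roll",round(-(hd-h),2),"F",np.round(st["ft_force"],1),"w",round(st["width"],4))
E
python3 - <<'E'
from h import *
print("beaker",ray(cam("side"),[[418,252]],.09),ray(cam("scene"),[[168,143]],.09))
togo(.479,-.337,.22,75.7)
E
```

```text
time: 0.57
ee_pos: [0.5494, -0.1747, 0.2219]
eef_rot: [0.327, 0.627, -0.327, 0.627]
ft_force: [1.4, 0.4, -0.5]
width: 0.087
beaker [[ 0.66634237 -0.33665069  0.09      ]] [[ 0.66839402 -0.33869936  0.09      ]]
t 0.57 pos [ 0.5494 -0.1747  0.2219] head 34.94 down [-0.001 -0.    -1.   ] slide [  0.2  -15.07   9.27] roll -40.76 F [ 1.4  0.4 -0.5] w 0.087
```

```bash
python3 -m jog '[{"slide":[0,-3,1.9],"roll":-7},{"slide":[0,-6,3.8],"roll":-14},{"slide":[0,-9,5.6],"roll":-21},{"slide":[0,-12,7.5],"roll":-28},{"slide":[0,-15,9.3],"roll":-35}]'
python3 -m jog '[{"slide":[0,0,0],"roll":-5.8},{"slide":[0,0,0],"roll":-5.8}]'
python3 - <<'E'
from h import *
togo(.479,-.337,.22,75.7)
snap("wrist","w1.png");snap("side","s1.png")
E
```

```text
time: 0.98
ee_pos: [0.4793, -0.3371, 0.2219]
eef_rot: [0.127, 0.696, -0.127, 0.695]
ft_force: [0.9, -0.3, 1.2]
width: 0.0872
time: 1.15
ee_pos: [0.4774, -0.3397, 0.2215]
eef_rot: [0.091, 0.702, -0.092, 0.7]
ft_force: [0.4, 0.6, 0.1]
width: 0.0869
t 1.15 pos [ 0.4774 -0.3397  0.2215] head 75.14 down [-0.002 -0.    -1.   ] slide [0.15 0.3  0.08] roll -0.56 F [0.4 0.6 0.1] w 0.0869
```

View pics/w1.png

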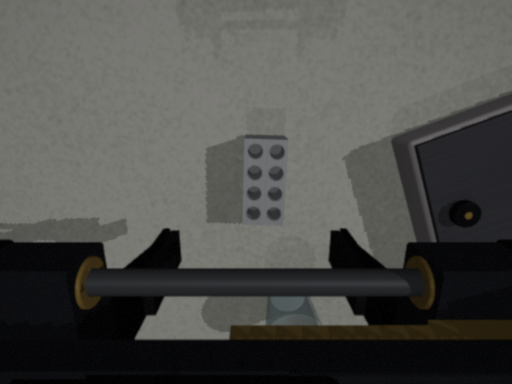

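View pics/s1.png

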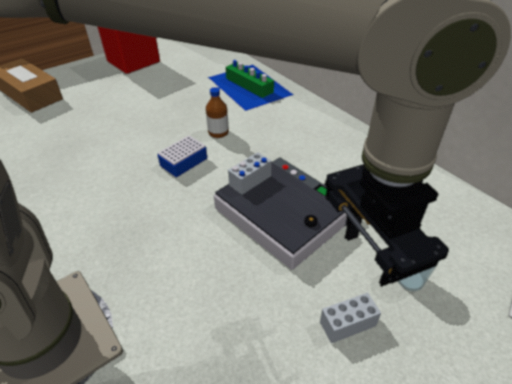

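The wrist view shows the block at columns 243–287 and rows 137–223, between the fingers. I'll fit its well centres next, and fit the plate from its visible edges.

```bash
cat >> h.py <<'E'
def wells(c,im,box,z,thr):
    x0,y0,x1,y1=box;g=cv2.cvtColor(im,cv2.COLOR_BGR2GRAY)[y0:y1,x0:x1]
    g=cv2.resize(g,None,fx=4,fy=4,interpolation=cv2.INTER_CUBIC)
    cs,_=cv2.findContours((g<thr).astype(np.uint8),cv2.RETR_LIST,cv2.CHAIN_APPROX_NONE)
    out=[]
    for k in cs:
        if 200<cv2.contourArea(k)<8000:
            (u,v),(a,b),_=cv2.fitEllipse(k)
            if max(a,b)/min(a,b)<2: out.append([(u+.5)/4-.5+x0,(v+.5)/4-.5+y0,a/4,b/4])
    out=np.array(out);print(np.round(out,1).tolist());return out
def pose(c,px,z):
    P=ray(c,px,z)[:,:2].astype(np.float32);(cx,cy),(a,b),an=cv2.minAreaRect(P)
    m=P.mean(0);u,s,v=np.linalg.svd(P-m);d=v[0]*np.sign(v[0,0])
    print("n",len(P),"centre",m,"rectc",cx,cy,"size",a,b,"yaw",np.degrees(np.arctan2(d[1],d[0])))
E
python3 - <<'E'
from h import *
st=r.read_state()
im=cv2.imread("pics/w1.png");c=cam("wrist",st)
cv2.imwrite("pics/c3.png",cv2.resize(im[125:235,220:310],None,fx=5,fy=5))
for t in (85,95,105):
    w=wells(c,im,(236,128,294,230),.05,t)
    if len(w): pose(c,w[:,:2],.05)
s=cv2.imread("pics/s1.png")
for t in (85,100):
    w=wells(cam("side"),s,(322,295,380,338),.05,t)
    if len(w): pose(cam("side"),w[:,:2],.05)
E
```

```text
[[273.5, 213.5, 12.8, 14.2], [253.0, 212.8, 12.9, 14.1], [274.6, 193.7, 13.2, 14.3], [253.6, 193.0, 13.3, 14.2], [275.7, 173.2, 13.8, 14.5], [254.3, 172.5, 13.7, 14.5], [276.8, 151.8, 14.4, 14.7], [255.0, 151.1, 14.4, 14.8]]
n 8 centre [ 0.48864824 -0.32742554] rectc 0.48863866925239563 -0.32741302251815796 size 0.023955659940838814 0.07176495343446732 yaw -16.954824
[[273.5, 213.5, 13.8, 15.1], [253.0, 212.9, 13.9, 15.0], [274.6, 193.7, 14.3, 15.1], [253.6, 193.0, 14.2, 15.1], [275.7, 173.1, 14.8, 15.3], [254.3, 172.5, 14.7, 15.5], [276.8, 151.7, 15.5, 15.5], [255.0, 151.0, 15.4, 15.7]]
n 8 centre [ 0.48860797 -0.32744157] rectc 0.4885939359664917 -0.32743337750434875 size 0.02391493134200573 0.07189594954252243 yaw -16.922089
[[273.5, 213.7, 15.4, 16.9], [253.0, 213.0, 15.6, 16.6], [274.5, 193.7, 15.5, 16.6], [253.6, 193.1, 15.7, 16.4], [275.6, 173.1, 16.0, 16.7], [254.3, 172.4, 16.0, 16.8], [276.7, 151.7, 16.6, 16.9], [255.0, 151.0, 16.6, 17.0]]
n 8 centre [ 0.4886455 -0.3274762] rectc 0.4886976182460785 -0.3274771571159363 size 0.023930532857775688 0.0721348375082016 yaw -16.835638
[]
[[348.5, 319.0, 31.2, 53.4]]
n 1 centre [ 0.4688358  -0.34124836] rectc 0.4688358008861542 -0.34124836325645447 size 0.0 0.0 yaw 0.0
```

```bash
python3 - <<'E'
from h import *
im=cv2.imread("pics/s1.png")
cv2.imwrite("pics/c4.png",cv2.resize(im[145:270,205:365],None,fx=4.5,fy=4.5,interpolation=cv2.INTER_CUBIC))
im=cv2.imread("pics/wrist0.png")
cv2.imwrite("pics/c5.png",cv2.resize(im[55:315,85:335],None,fx=2.3,fy=2.3,interpolation=cv2.INTER_CUBIC))
E
```

```text
(no output)
```

View pics/c3.png

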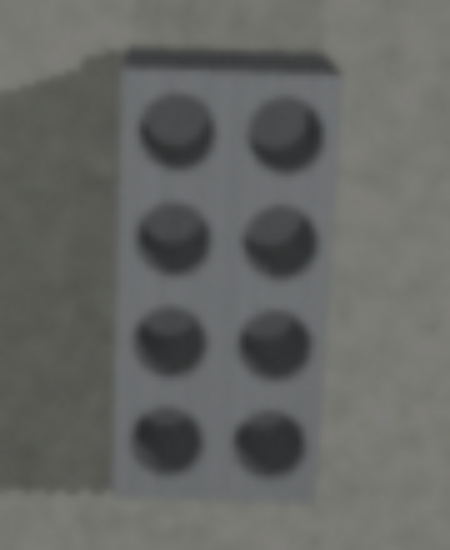

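View pics/c4.png

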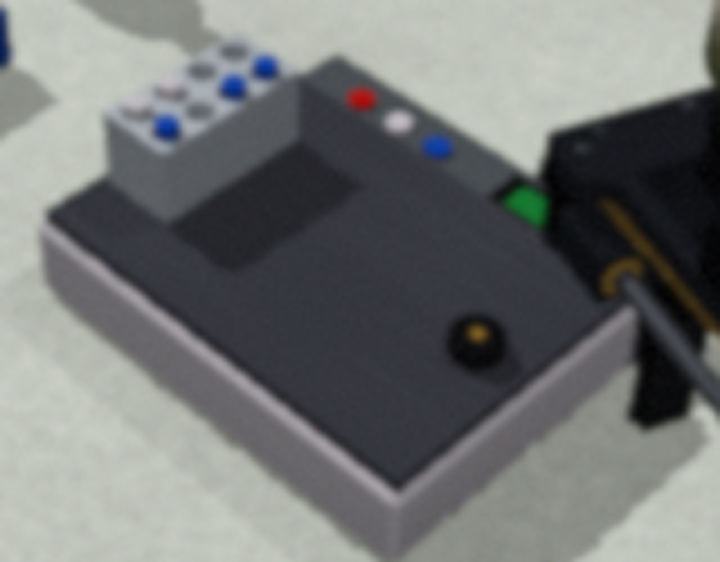

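View pics/c5.png

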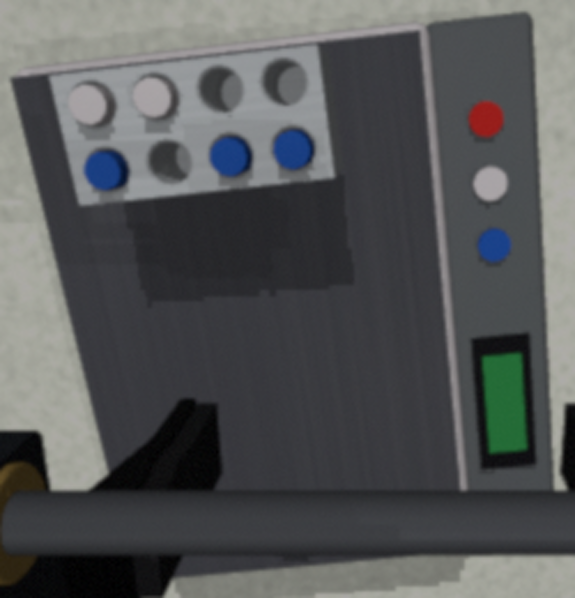

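```bash
python3 - <<'E'
from h import *
px=np.c_[np.array([208,263,318,373,239,296,351,407])/5+290-.4,np.array([208,188,167,148,264,242,221,201])/5+270-.4]
pose(cam("side"),px,.05)
c,im=snap("wrist","w2.png");togo(.4886,-.3274,.1,73.1)
w=wells(c,im,(236,128,294,230),.05,95);pose(c,w[:,:2],.05)
# neighbour wells/tubes from wrist0 approximate start pose; top-face corners
st=dict(ee_pos=[.6246,0,.2218],eef_rot=[-.4996,-.5003,.5004,-.4996]);c0=cam("wrist",st)
q=np.array([[50,76],[318,44],[336,178],[79,207]])/2.3+[85,55]
P=ray(c0,q,.11);print(P,P.mean(0))
pl=np.array([[14,78],[421,31]])/2.3+[85,55];print(ray(c0,pl,.06))
q2=np.array([[107,118],[240,38],[300,80],[168,150]])/4.5+[205,145]
P=ray(cam("side"),q2,.11);print(P,P.mean(0))
print("boss",ray(cam("side"),np.array([[478,325]])/4.5+[205,145],.072))
E
```

```text
n 8 centre [ 0.48561674 -0.33204105] rectc 0.48566773533821106 -0.33199331164360046 size 0.024832937866449356 0.07191254943609238 yaw -16.618658
t 1.3 pos [ 0.4799 -0.3358  0.2216] head 75.0 down [-0.002  0.001 -1.   ] slide [12.16  1.03  0.64] roll 1.9 F [ 0.7  0.2 -0. ] w 0.0869
[[270.2, 212.4, 13.7, 15.2], [249.6, 211.8, 13.9, 15.0], [271.1, 192.5, 14.3, 15.1], [250.1, 192.0, 14.2, 15.2], [272.1, 171.9, 14.7, 15.4], [250.7, 171.3, 14.8, 15.5], [273.1, 150.4, 15.5, 15.5], [251.2, 149.8, 15.3, 15.8], [231.7, 124.7, 44.5, 50.1]]
n 9 centre [ 0.4785855  -0.33251196] rectc 0.47122007608413696 -0.32977354526519775 size 0.03877837955951691 0.1054917648434639 yaw -2.8775141
[[0.49885366 0.09181577 0.11      ]
 [0.59801079 0.10271869 0.11      ]
 [0.60346424 0.05478401 0.11      ]
 [0.50339671 0.04378258 0.11      ]] [0.55093135 0.07327526 0.11      ]
[[0.45999796 0.09344164 0.06      ]
 [0.63740656 0.11229549 0.06      ]]
[[0.49684636 0.08363689 0.11      ]
 [0.59422467 0.09475195 0.11      ]
 [0.59728772 0.04547322 0.11      ]
 [0.5072137  0.04298701 0.11      ]] [0.54889311 0.06671227 0.11      ]
boss [[ 0.57572667 -0.1230587   0.072     ]]
```

```bash
python3 - <<'E'
from h import *
st=r.read_state();im=cv2.imread("pics/w2.png");c=cam("wrist",st)
w=wells(c,im,(240,138,286,226),.05,95);pose(c,w[:8,:2],.05)
togo(.487,-.330,.08,73.2)
E
```

```text
[[270.2, 212.4, 13.7, 15.2], [249.6, 211.8, 13.9, 15.0], [271.1, 192.5, 14.3, 15.1], [250.1, 192.0, 14.2, 15.2], [272.1, 171.9, 14.7, 15.4], [250.7, 171.3, 14.8, 15.5], [273.1, 150.4, 15.5, 15.5], [251.2, 149.8, 15.3, 15.8]]
n 8 centre [ 0.48666754 -0.33032122] rectc 0.4866642951965332 -0.3303292989730835 size 0.023966804146766663 0.07185792922973633 yaw -16.691212
t 1.3 pos [ 0.4799 -0.3358  0.2216] head 75.0 down [-0.002  0.001 -1.   ] slide [14.16  0.73  0.56] roll 1.8 F [ 0.7  0.2 -0. ] w 0.0869
```

```bash
python3 -m jog '[{"slide":[3.5,0.4,0.3],"roll":1.8},{"slide":[7,0.7,0.55],"roll":1.8},{"slide":[10.5,0.7,0.55],"roll":1.8},{"slide":[14.1,0.7,0.55],"roll":1.8},{"slide":[14.1,0.7,0.55],"roll":1.8}]'
python3 - <<'E'
from h import *
snap("wrist","w3.png");snap("side","s3.png");togo(.4867,-.3303,.013,73.25)
E
```

```text
time: 1.72
ee_pos: [0.484, -0.3263, 0.0738]
eef_rot: [0.105, 0.704, -0.101, 0.695]
ft_force: [-1.1, 1.1, 0.1]
width: 0.087
t 1.82 pos [ 0.4871 -0.329   0.0807] head 73.21 down [-0.003  0.002 -1.   ] slide [ 6.77 -0.14  0.02] roll -0.04 F [-0.2 -0.6  0.7] w 0.087
```

View pics/w3.png

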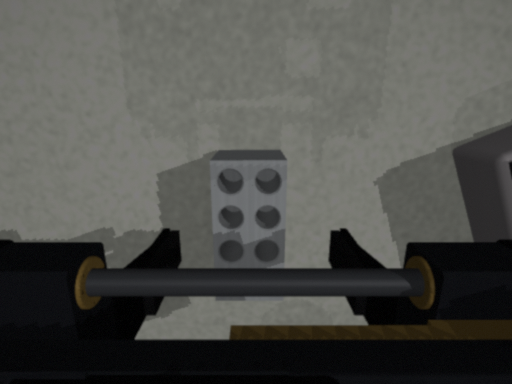

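View pics/s3.png

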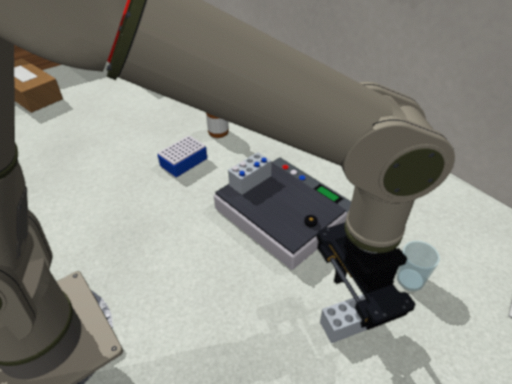

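The wrist view shows the block between the fingers, columns 212–286, with the fingers at about 170 and 340. It's roughly centred and clear of the fingers, so I'll descend.

```bash
python3 -m jog '[{"slide":[1.7,-0.1,0],"roll":0},{"slide":[3.4,-0.1,0],"roll":0},{"slide":[5,-0.1,0],"roll":0},{"slide":[6,-0.1,0],"roll":0},{"slide":[6.7,-0.1,0],"roll":0}]'
python3 -m jog '[{"slide":[0,0,0],"roll":0},{"slide":[0,0,0],"roll":0},{"slide":[0,0,0],"roll":0}]' 0.3
python3 - <<'E'
from h import *
togo(.4867,-.3303,.013,73.25)
E
```

```text
time: 2.23
ee_pos: [0.4879, -0.3301, 0.015]
eef_rot: [0.104, 0.7, -0.103, 0.699]
ft_force: [-0.2, 0.3, 0.6]
width: 0.0867
time: 2.48
ee_pos: [0.4889, -0.3305, 0.0166]
eef_rot: [0.103, 0.699, -0.103, 0.7]
ft_force: [-0.1, 0.3, -0.1]
width: 0.0742
t 2.48 pos [ 0.4889 -0.3305  0.0166] head 73.19 down [ 0.001  0.    -1.   ] slide [ 0.36 -0.04 -0.22] roll -0.06 F [-0.1  0.3 -0.1] w 0.0742
```

```bash
python3 -m jog '[{"slide":[0.2,0,-0.2],"roll":0},{"slide":[0.2,0,-0.2],"roll":0},{"slide":[0.2,0,-0.2],"roll":0},{"slide":[0.2,0,-0.2],"roll":0},{"slide":[0.2,0,-0.2],"roll":0}]' 1 35
python3 -m jog '[{"slide":[0,0,0],"roll":0},{"slide":[0,0,0],"roll":0},{"slide":[0,0,0],"roll":0}]' 1 35
python3 - <<'E'
from h import *
togo(.4867,-.3303,.013,73.25)
E
```

```text
time: 2.9
ee_pos: [0.487, -0.3302, 0.0148]
eef_rot: [0.103, 0.699, -0.103, 0.7]
ft_force: [-1.5, -0.0, 2.3]
width: 0.0476
time: 3.15
ee_pos: [0.4869, -0.3302, 0.0148]
eef_rot: [0.103, 0.699, -0.103, 0.7]
ft_force: [-0.3, -0.3, 2.1]
width: 0.0473
t 3.15 pos [ 0.4869 -0.3302  0.0148] head 73.19 down [ 0.001 -0.    -1.   ] slide [ 0.18 -0.02 -0.02] roll -0.06 F [-0.3 -0.3  2.1] w 0.0473
```

```bash
python3 -m jog '[{"slide":[-1,0,0],"roll":0},{"slide":[-3,0,0],"roll":0},{"slide":[-6,0,0],"roll":0},{"slide":[-9,0,0],"roll":0},{"slide":[-13,0,0],"roll":0}]'
python3 -m jog '[{"slide":[0,0,0],"roll":0},{"slide":[0,0,0],"roll":0}]'
python3 - <<'E'
from h import *
togo(.5605,-.0142,.145,96.2);snap("side","s4.png")
E
```

```text
time: 3.57
ee_pos: [0.4851, -0.329, 0.1442]
eef_rot: [0.104, 0.701, -0.103, 0.698]
ft_force: [0.6, -1.5, -5.9]
width: 0.0475
time: 3.73
ee_pos: [0.4859, -0.3294, 0.1464]
eef_rot: [0.104, 0.7, -0.103, 0.699]
ft_force: [-0.5, -0.0, -5.9]
width: 0.0479
t 3.73 pos [ 0.4859 -0.3294  0.1464] head 73.19 down [-0.     0.001 -1.   ] slide [ 0.16 32.33 -1.97] roll -23.01 F [-0.5 -0.  -5.9] w 0.0479
```

View pics/s4.png

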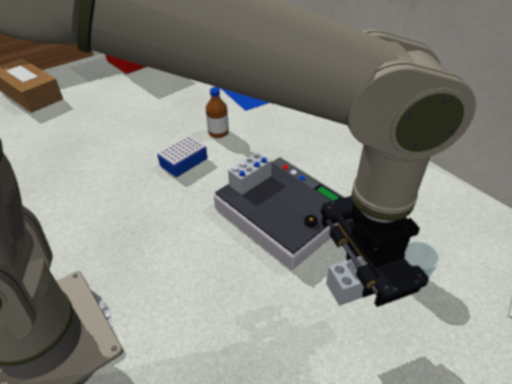

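The block is held and level, with its near end at about (345,280) and the vertical force down by about 6 N. Next I'll carry it over the plate.

```bash
python3 -m jog '[{"slide":[0,2,-0.1],"roll":-2},{"slide":[0,5,-0.3],"roll":-5},{"slide":[0,8,-0.5],"roll":-8},{"slide":[0,11,-0.7],"roll":-11},{"slide":[0,14,-0.8],"roll":-14}]'
python3 - <<'E'
from h import *
togo(.5605,-.0142,.145,96.2)
E
```

```text
time: 4.2
ee_pos: [0.5163, -0.1904, 0.1421]
eef_rot: [0.018, 0.709, -0.015, 0.704]
ft_force: [0.6, 0.3, -5.0]
width: 0.0476
t 4.2 pos [ 0.5163 -0.1904  0.1421] head 87.36 down [-0.007  0.004 -1.   ] slide [-0.26 17.8   3.61] roll -8.84 F [ 0.6  0.3 -5. ] w 0.0476
```

```bash
python3 -m jog '[{"slide":[0,3.5,0.7],"roll":-2},{"slide":[0,7,1.4],"roll":-4},{"slide":[-0.1,10.5,2.1],"roll":-6},{"slide":[-0.2,14,2.8],"roll":-8},{"slide":[-0.2,17,3.5],"roll":-8.8}]'
python3 -m jog '[{"slide":[0,0,0],"roll":0},{"slide":[0,0,0],"roll":0},{"slide":[0,0,0],"roll":0}]'
python3 - <<'E'
from h import *
togo(.5605,-.0142,.077,96.2);snap("side","s5.png");snap("scene","sc5.png");snap("wrist","w5.png")
E
```

```text
time: 4.62
ee_pos: [0.5578, -0.0191, 0.1424]
eef_rot: [-0.037, 0.71, 0.041, 0.702]
ft_force: [1.0, 0.0, -5.0]
width: 0.0479
time: 4.87
ee_pos: [0.5565, -0.0194, 0.1404]
eef_rot: [-0.038, 0.711, 0.041, 0.701]
ft_force: [-0.7, -0.5, -5.0]
width: 0.0477
t 4.87 pos [ 0.5565 -0.0194  0.1404] head 96.4 down [-0.014  0.004 -1.   ] slide [6.34 0.44 0.55] roll 0.2 F [-0.7 -0.5 -5. ] w 0.0477
```

View pics/s5.png

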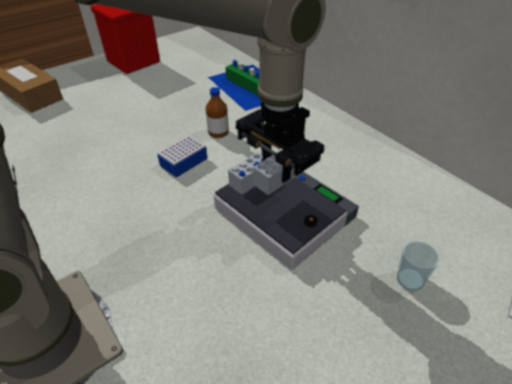

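View pics/w5.png

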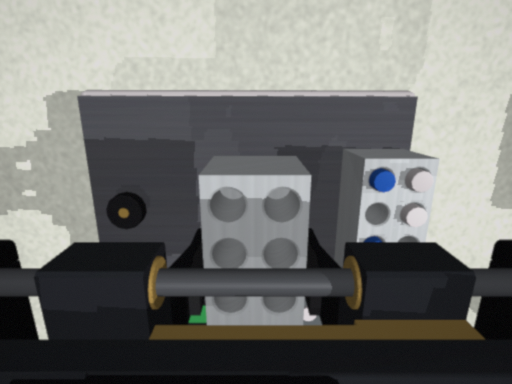

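The wrist view shows the block square to the plate, whose near edge is at row 92. It sits between the boss at (126,211) and the neighbour at column 345 and beyond. I'll lower it.

```bash
python3 -m jog '[{"slide":[1.5,0.1,0.2],"roll":0},{"slide":[3,0.2,0.4],"roll":0},{"slide":[4.5,0.4,0.5],"roll":0},{"slide":[5.3,0.4,0.5],"roll":0},{"slide":[5.8,0.4,0.5],"roll":0}]'
python3 -m jog '[{"slide":[0,0,0],"roll":0},{"slide":[0,0,0],"roll":0}]'
python3 - <<'E'
from h import *
togo(.5605,-.0142,.075,96.2)
E
```

```text
time: 5.43
ee_pos: [0.5603, -0.0168, 0.0824]
eef_rot: [-0.036, 0.711, 0.04, 0.701]
ft_force: [0.6, 0.4, -5.7]
width: 0.0478
time: 5.6
ee_pos: [0.5602, -0.0175, 0.0826]
eef_rot: [-0.036, 0.711, 0.039, 0.701]
ft_force: [-0.6, -0.1, -4.8]
width: 0.0476
t 5.6 pos [ 0.5602 -0.0175  0.0826] head 96.12 down [-0.014  0.004 -1.   ] slide [0.76 0.32 0.08] roll -0.08 F [-0.6 -0.1 -4.8] w 0.0476
```

```bash
python3 -m jog '[{"slide":[0.2,0,0],"roll":0},{"slide":[0.4,0,0],"roll":0},{"slide":[0.5,0,0],"roll":0},{"slide":[0.6,0,0],"roll":0},{"slide":[0.6,0,0],"roll":0}]'
python3 -m jog '[{"slide":[0.1,0,0],"roll":0},{"slide":[0.1,0,0],"roll":0}]'
```

```text
time: 6.02
ee_pos: [0.5601, -0.0174, 0.0765]
eef_rot: [-0.036, 0.711, 0.039, 0.701]
ft_force: [-0.9, -0.4, -4.9]
width: 0.0475
time: 6.18
ee_pos: [0.5602, -0.0174, 0.0756]
eef_rot: [-0.036, 0.711, 0.039, 0.701]
ft_force: [-0.5, 0.8, -4.6]
width: 0.0478
```

```bash
python3 -m jog '[{"slide":[0.08,0,0],"roll":0},{"slide":[0.1,0,0],"roll":0}]'
python3 -m jog '[{"slide":[0.08,0,0],"roll":0},{"slide":[0.1,0,0],"roll":0}]'
```

```text
time: 6.35
ee_pos: [0.5604, -0.0174, 0.0752]
eef_rot: [-0.036, 0.711, 0.039, 0.701]
ft_force: [-4.2, 0.0, 2.9]
width: 0.0477
time: 6.52
ee_pos: [0.5606, -0.0174, 0.075]
eef_rot: [-0.036, 0.71, 0.039, 0.702]
ft_force: [-5.7, -0.3, 6.1]
width: 0.0478
```

```bash
python3 -m jog '[{"slide":[0,0,0],"roll":0},{"slide":[0,0,0],"roll":0},{"slide":[0,0,0],"roll":0},{"slide":[0,0,0],"roll":0},{"slide":[0,0,0],"roll":0}]' 0.1
python3 - <<'E'
from h import *
togo(.5605,-.0142,.16,96.2);snap("wrist","w6.png")
E
```

```text
time: 6.93
ee_pos: [0.5607, -0.0173, 0.075]
eef_rot: [-0.036, 0.71, 0.039, 0.702]
ft_force: [-0.0, -0.4, 0.2]
width: 0.0728
t 6.93 pos [ 0.5607 -0.0173  0.075 ] head 96.14 down [-0.012  0.003 -1.   ] slide [-8.5   0.35 -0.09] roll -0.06 F [-0.  -0.4  0.2] w 0.0728
```

View pics/w6.png

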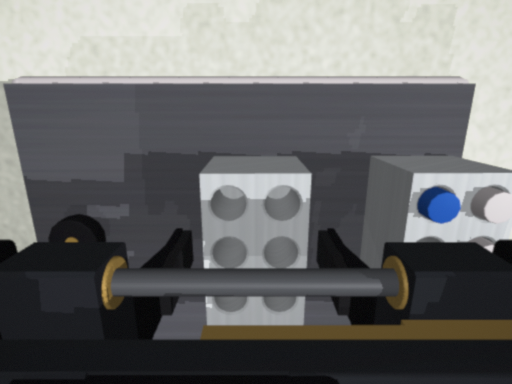

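The block is released and standing on the plate. The rows differ by about 8 px at the near top edges: the block's at about 174, the neighbour's at about 166. I'll raise the tool straight up and measure both from above.

```bash
python3 -m jog '[{"slide":[-2,0,0],"roll":0},{"slide":[-5,0,0],"roll":0},{"slide":[-8,0,0],"roll":0},{"slide":[-11,0,0],"roll":0},{"slide":[-14,0,0],"roll":0}]'
python3 -m jog '[{"slide":[0,0,0],"roll":0},{"slide":[0,0,0],"roll":0},{"slide":[0,0,0],"roll":0}]'
python3 - <<'E'
from h import *
togo(.5605,-.0142,.2,96.2);snap("wrist","w7.png");snap("side","s7.png");snap("scene","sc7.png");togo(.5605,-.0142,.2,96.2)
im=cv2.imread("pics/w7.png");cv2.imwrite("pics/c7.png",cv2.resize(im[90:280,130:420],None,fx=2.7,fy=2.7))
E
```

```text
time: 7.4
ee_pos: [0.5623, -0.0178, 0.2164]
eef_rot: [-0.036, 0.71, 0.039, 0.702]
ft_force: [0.9, -0.1, -0.6]
width: 0.0779
time: 7.65
ee_pos: [0.5621, -0.0178, 0.2158]
eef_rot: [-0.036, 0.711, 0.039, 0.702]
ft_force: [-0.4, 0.2, -0.7]
width: 0.0785
t 7.65 pos [ 0.5621 -0.0178  0.2158] head 96.14 down [-0.013  0.003 -1.   ] slide [ 1.59  0.37 -0.1 ] roll -0.06 F [-0.4  0.2 -0.7] w 0.0785
t 7.8 pos [ 0.5616 -0.0178  0.215 ] head 96.14 down [-0.015  0.004 -1.   ] slide [ 1.5   0.37 -0.05] roll -0.06 F [0.4 0.5 0.8] w 0.0779
```

View pics/c7.png

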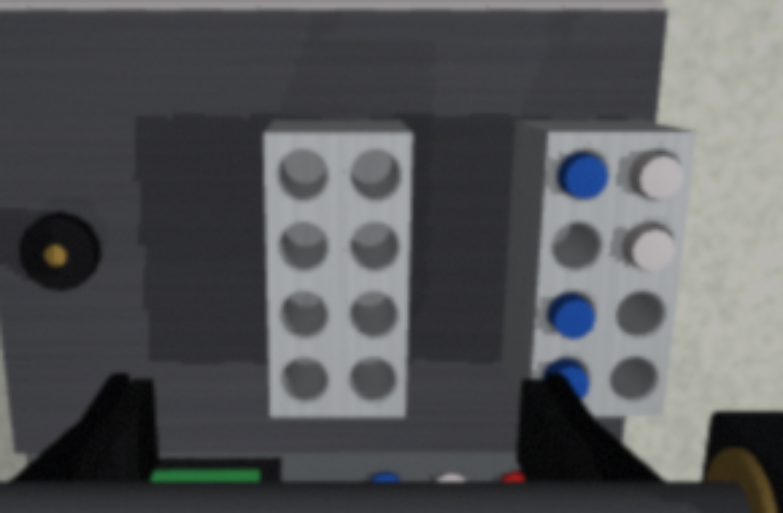

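Both blocks' near top edges lie at about crop row 131, so the ends look nearly in line. I'll put numbers on that.

```bash
python3 - <<'E'
from h import *
st=r.read_state();c=cam("wrist",st)
f=lambda L:ray(c,(np.array(L)+.5)/2.7-.5+[130,90],.11)[:,:2]
B=f([[265,131],[412,131],[406,415],[271,416]]);N=f([[549,132],[692,132],[662,415],[533,414]])
W=f([[303,175],[376,174],[303,246],[375,246],[304,315],[375,314],[305,379],[374,378]])
E=f([[577,246],[640,313],[634,378]])
print(B,B.mean(0),N,N.mean(0),W.mean(0),E)
for P in (B,N):
    print([np.degrees(np.arctan2(*(P[b]-P[a])[::-1])) for a,b in((0,3),(1,2),(0,1),(3,2))])
a=np.radians(6.15);ex=np.array([np.cos(a),np.sin(a)]);ey=np.array([-ex[1],ex[0]])
d=B.mean(0)-N.mean(0);print("rel x,y",d@ex,d@ey)
# neighbour from its empty wells: offsets in own frame
off=lambda i,j:(i*.024-.036)*ex+(.012-.024*j)*ey
# columns: j=1 near the loose block
for p,(i,j) in zip(E,[(1,1),(2,0),(3,0)]): print("N from well",p-off(i,j))
E
```

```text
[[ 0.51234476 -0.04627563]
 [ 0.50735142  0.00066877]
 [ 0.60601755  0.01154984]
 [ 0.61137252 -0.03595612]] [ 0.55927156 -0.01750329] [[0.50300338 0.04454712]
 [0.49812878 0.09037767]
 [0.5965674  0.10192082]
 [0.60095252 0.05627972]] [0.54966302 0.07328133] [ 0.55930021 -0.01720953] [[0.53912528 0.06048802]
 [0.5600303  0.0863112 ]
 [0.58373729 0.08914346]]
[np.float64(5.9492161762363445), np.float64(6.293250471976941), np.float64(96.07155963764717), np.float64(96.43134672197432)]
[np.float64(6.830495462380241), np.float64(6.688097273737999), np.float64(96.07123438867818), np.float64(95.48803012967312)]
rel x,y -0.0001726727284134098 -0.09129151745876637
N from well [0.54977063 0.07370454]
N from well [0.54938494 0.07309468]
N from well [0.54923006 0.07335577]
```

The ends are in line within about 0.2 mm and the block is parallel, with 43 mm left to close. I'll turn the jaws along the block and go behind it, so both fingers push it squarely.

```bash
python3 -m jog '[{"slide":[0,-1,0],"roll":7},{"slide":[0,-2,0],"roll":14},{"slide":[0,-3,0],"roll":21},{"slide":[0,-4,0],"roll":28},{"slide":[0,-4.8,0],"roll":35}]' 0.31
python3 -m jog '[{"slide":[0,0,0],"roll":7},{"slide":[0,0,0],"roll":14},{"slide":[0,0,0],"roll":21},{"slide":[0,0,0],"roll":28},{"slide":[0,0,0],"roll":35}]'
python3 - <<'E'
from h import *
togo(.5646,-.0658,.16,6.15)
E
```

```text
time: 8.22
ee_pos: [0.5663, -0.0664, 0.2136]
eef_rot: [0.178, 0.69, -0.179, 0.678]
ft_force: [-0.0, 1.0, 0.1]
width: 0.0609
time: 8.63
ee_pos: [0.5658, -0.0664, 0.2124]
eef_rot: [0.375, 0.604, -0.38, 0.592]
ft_force: [0.2, -0.4, 0.3]
width: 0.0601
t 8.63 pos [ 0.5658 -0.0664  0.2124] head 25.42 down [-0.018  0.004 -1.   ] slide [ 5.25 -0.01 -0.05] roll 19.27 F [ 0.2 -0.4  0.3] w 0.0601
```

```bash
python3 -m jog '[{"slide":[0,0,0],"roll":6},{"slide":[0,0,0],"roll":12},{"slide":[0,0,0],"roll":18},{"slide":[0,0,0],"roll":19.3},{"slide":[0,0,0],"roll":19.3}]'
python3 -m jog '[{"slide":[0,0,0],"roll":0},{"slide":[0,0,0],"roll":0}]'
python3 - <<'E'
from h import *
togo(.5646,-.0658,.075,6.15)
snap("side","s8.png");snap("wrist","w8.png")
E
```

```text
time: 9.05
ee_pos: [0.5655, -0.0664, 0.2116]
eef_rot: [0.469, 0.532, -0.476, 0.52]
ft_force: [-0.2, -0.4, 0.0]
width: 0.0601
time: 9.22
ee_pos: [0.5653, -0.0663, 0.2112]
eef_rot: [0.468, 0.533, -0.475, 0.521]
ft_force: [0.1, 0.7, -0.4]
width: 0.0602
t 9.22 pos [ 0.5653 -0.0663  0.2112] head 6.35 down [-0.021  0.004 -1.   ] slide [13.62  0.21  0.02] roll 0.2 F [ 0.1  0.7 -0.4] w 0.0602
```

View pics/s8.png

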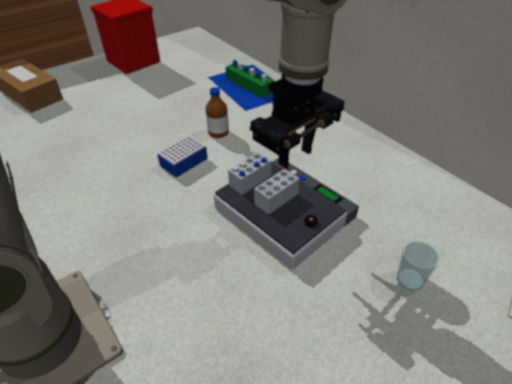

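View pics/w8.png

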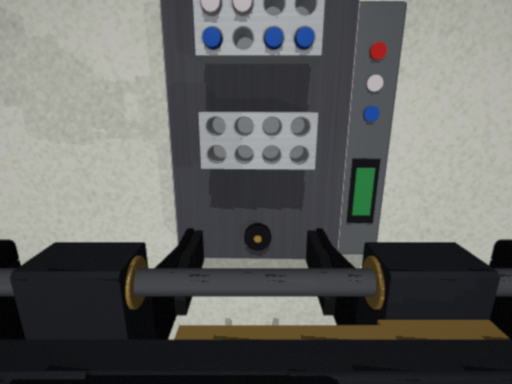

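The fingers are behind the block, on the boss side, and the block stands upright and square. I'll descend.

```bash
python3 -m jog '[{"slide":[3.5,0,0],"roll":0.2},{"slide":[7,0.1,0],"roll":0.2},{"slide":[10,0.2,0],"roll":0.2},{"slide":[12,0.2,0],"roll":0.2},{"slide":[13.4,0.2,0],"roll":0.2}]'
python3 -m jog '[{"slide":[0,0,0],"roll":0},{"slide":[0,0,0],"roll":0}]'
python3 - <<'E'
from h import *
togo(.5646,-.0658,.075,6.15);togo(.5630,-.0510,.075,6.15);togo(.5583,-.0076,.075,6.15)
snap("wrist","w9.png");snap("side","s9.png")
E
```

```text
time: 9.73
ee_pos: [0.5634, -0.0656, 0.0748]
eef_rot: [0.468, 0.533, -0.477, 0.519]
ft_force: [0.1, -0.7, 0.2]
width: 0.0598
time: 9.9
ee_pos: [0.5627, -0.0656, 0.0742]
eef_rot: [0.467, 0.534, -0.477, 0.519]
ft_force: [0.6, 0.8, 0.6]
width: 0.0604
t 9.9 pos [ 0.5627 -0.0656  0.0742] head 6.19 down [-0.025  0.004 -1.   ] slide [-0.09  0.19  0.04] roll 0.04 F [0.6 0.8 0.6] w 0.0604
t 9.9 pos [ 0.5627 -0.0656  0.0742] head 6.19 down [-0.025  0.004 -1.   ] slide [-0.08  0.19 -1.45] roll 0.04 F [0.6 0.8 0.6] w 0.0604
t 9.9 pos [ 0.5627 -0.0656  0.0742] head 6.19 down [-0.025  0.004 -1.   ] slide [-0.05  0.19 -5.81] roll 0.04 F [0.6 0.8 0.6] w 0.0604
```

View pics/w9.png

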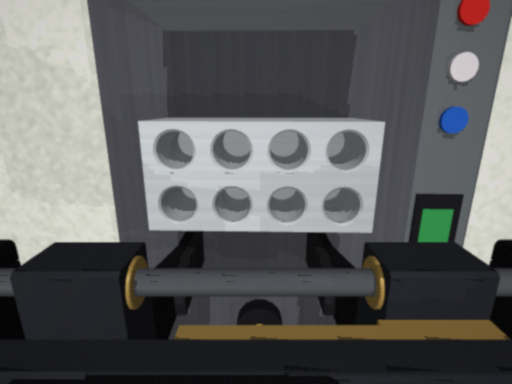

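View pics/s9.png

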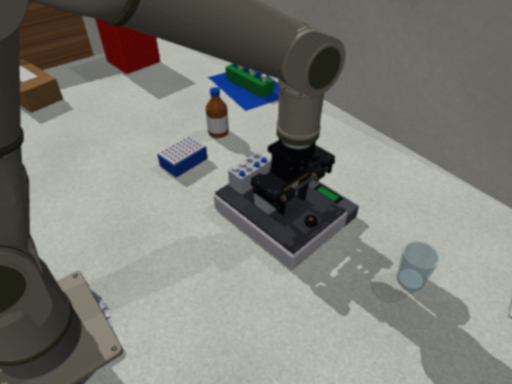

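```bash
python3 -m jog '[{"slide":[-0.05,0.1,-0.5],"roll":0},{"slide":[-0.05,0.2,-1],"roll":0},{"slide":[-0.05,0.2,-1.4],"roll":0},{"slide":[-0.05,0.2,-1.8],"roll":0},{"slide":[-0.05,0.2,-2.2],"roll":0}]'
python3 -m jog '[{"slide":[0,0,-0.4],"roll":0},{"slide":[0,0,-0.8],"roll":0},{"slide":[0,0,-1.2],"roll":0},{"slide":[0,0,-1.6],"roll":0},{"slide":[0,0,-2],"roll":0}]'
python3 - <<'E'
from h import *
togo(.5583,-.0076,.075,6.15)
snap("wrist","w10.png");snap("side","s10.png")
E
```

```text
time: 10.42
ee_pos: [0.5642, -0.0438, 0.0772]
eef_rot: [0.468, 0.532, -0.476, 0.52]
ft_force: [0.8, -3.5, 2.9]
width: 0.0605
time: 10.83
ee_pos: [0.562, -0.0236, 0.0773]
eef_rot: [0.468, 0.532, -0.477, 0.52]
ft_force: [0.4, -3.5, 0.8]
width: 0.0599
t 10.83 pos [ 0.562  -0.0236  0.0773] head 6.14 down [-0.02   0.003 -1.   ] slide [ 0.24 -0.19 -1.63] roll -0.01 F [ 0.4 -3.5  0.8] w 0.0599
```

View pics/w10.png

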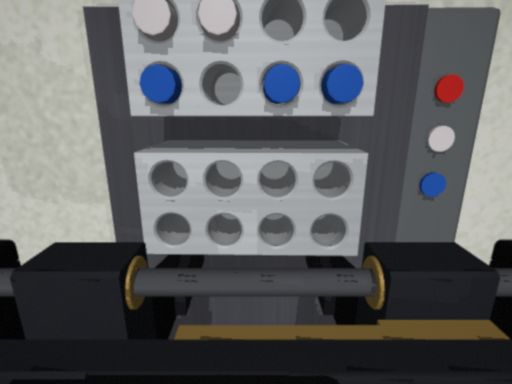

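```bash
python3 -m jog '[{"slide":[0.1,0,-0.35],"roll":0},{"slide":[0.1,0,-0.7],"roll":0},{"slide":[0.1,0,-1],"roll":0},{"slide":[0.1,0,-1.2],"roll":0},{"slide":[0.1,0,-1.4],"roll":0}]'
python3 - <<'E'
from h import *
togo(.5583,-.0076,.075,6.15)
snap("wrist","w11.png")
E
```

```text
time: 11.35
ee_pos: [0.5602, -0.0084, 0.0762]
eef_rot: [0.468, 0.533, -0.476, 0.52]
ft_force: [0.1, -2.7, 0.4]
width: 0.0602
t 11.35 pos [ 0.5602 -0.0084  0.0762] head 6.23 down [-0.021  0.004 -1.   ] slide [ 0.12 -0.18 -0.1 ] roll 0.08 F [ 0.1 -2.7  0.4] w 0.0602
```

View pics/w11.png

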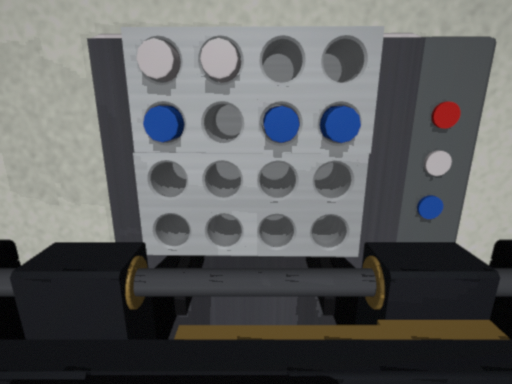

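The gap has almost closed, with the seam at row 153. I'll press on gently until the force rises.

```bash
python3 -m jog '[{"slide":[0,0,-0.1],"roll":0},{"slide":[0,0,-0.2],"roll":0},{"slide":[0,0,-0.2],"roll":0}]'
python3 -m jog '[{"slide":[0,0,-0.1],"roll":0},{"slide":[0,0,-0.15],"roll":0}]'
```

```text
time: 11.65
ee_pos: [0.5601, -0.0083, 0.0762]
eef_rot: [0.468, 0.532, -0.477, 0.52]
ft_force: [0.7, -7.9, 0.1]
width: 0.0602
time: 11.82
ee_pos: [0.5601, -0.0083, 0.0763]
eef_rot: [0.468, 0.531, -0.478, 0.521]
ft_force: [2.1, -7.7, 0.1]
width: 0.0598
```

```bash
python3 -m jog '[{"slide":[0,0,-0.3],"roll":0},{"slide":[0,0,-0.5],"roll":0},{"slide":[0,0,-0.5],"roll":0}]'
python3 - <<'E'
from h import *
togo(.5583,-.0076,.075,6.15)
c,im=snap("wrist","w12.png");cv2.imwrite("pics/c12.png",cv2.resize(im[20:265,110:395],None,fx=2.4,fy=2.4))
E
```

```text
time: 12.07
ee_pos: [0.5601, -0.0084, 0.0764]
eef_rot: [0.467, 0.529, -0.48, 0.522]
ft_force: [3.8, -18.1, 0.3]
width: 0.06
t 12.07 pos [ 0.5601 -0.0084  0.0764] head 5.93 down [-0.019 -0.006 -1.   ] slide [ 0.14 -0.17 -0.1 ] roll -0.22 F [  3.8 -18.1   0.3] w 0.06
```

View pics/c12.png

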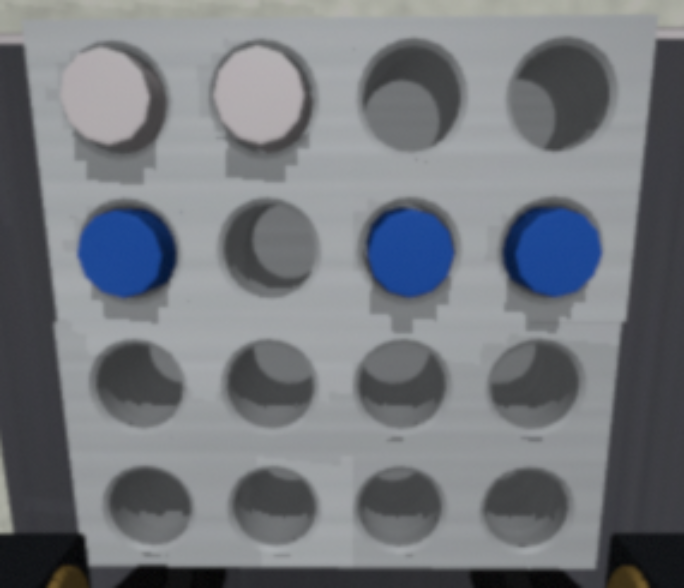

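The two blocks meet in a tight seam with the ends within about 1 mm. I'll back straight off, then go up.

```bash
python3 -m jog '[{"slide":[0,0,0.5],"roll":0},{"slide":[0,0,1.5],"roll":0},{"slide":[0,0,2.5],"roll":0},{"slide":[0,0,3.2],"roll":0},{"slide":[0,0,3.2],"roll":0}]'
python3 -m jog '[{"slide":[-3,0,0],"roll":0},{"slide":[-6,0,1],"roll":0},{"slide":[-9,0,2],"roll":0},{"slide":[-12,0,3],"roll":0},{"slide":[-14,0,3],"roll":0}]'
python3 -m jog '[{"slide":[0,0,0],"roll":0},{"slide":[0,0,0],"roll":0},{"slide":[0,0,0],"roll":0}]'
python3 - <<'E'
from h import *
togo(.5583,-.0076,.075,6.15)
c,im=snap("wrist","w13.png");c2,s=snap("side","s13.png");c3,s2=snap("scene","sc13.png")
cv2.imwrite("pics/c13.png",cv2.resize(s[120:280,190:390],None,fx=3.5,fy=3.5,interpolation=cv2.INTER_CUBIC))
E
```

```text
time: 12.53
ee_pos: [0.5634, -0.0421, 0.0764]
eef_rot: [0.468, 0.528, -0.48, 0.521]
ft_force: [-0.2, -0.1, 0.1]
width: 0.0601
time: 12.95
ee_pos: [0.5698, -0.073, 0.2197]
eef_rot: [0.469, 0.527, -0.48, 0.521]
ft_force: [0.1, -0.1, -0.3]
width: 0.0601
time: 13.2
ee_pos: [0.5695, -0.0725, 0.2187]
eef_rot: [0.469, 0.527, -0.48, 0.521]
ft_force: [0.1, 0.5, -0.5]
width: 0.0602
t 13.2 pos [ 0.5695 -0.0725  0.2187] head 5.71 down [-0.017 -0.006 -1.   ] slide [14.35 -0.21 -6.63] roll -0.44 F [ 0.1  0.5 -0.5] w 0.0602
```

View pics/w13.png

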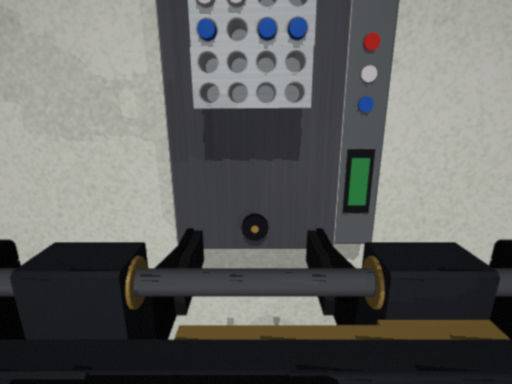

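View pics/c13.png

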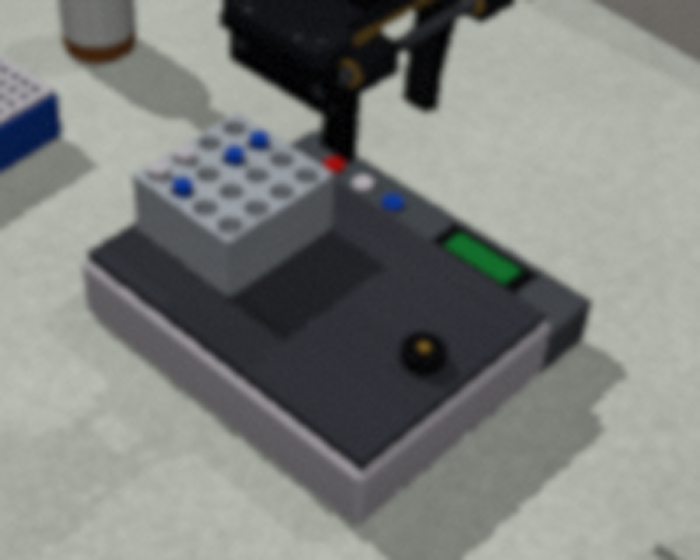

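View pics/sc13.png

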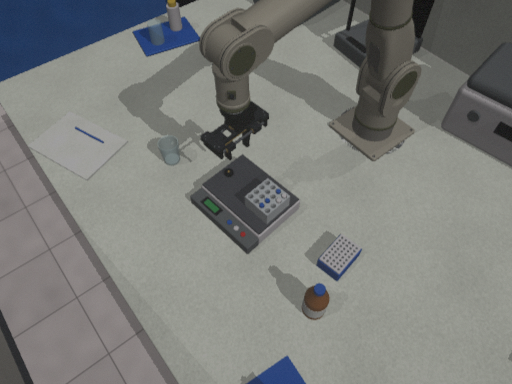

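```bash
python3 - <<'E'
from h import *
im=cv2.imread("pics/w13.png");c=cam("wrist")
w=wells(c,im,(188,12,316,110),.11,110)
a=np.radians(6.15);ex=np.array([np.cos(a),np.sin(a)]);ey=np.array([-ex[1],ex[0]])
P=ray(c,w[:,:2],.11)[:,:2]
for q,p in zip(w,P): print(np.round(q,1),np.round([p@ex*1e3,p@ey*1e3],1))
E
```

```text
[[207.1, 91.8, 15.5, 19.1], [236.5, 91.7, 16.5, 18.0], [265.7, 92.0, 17.3, 18.8], [295.3, 91.2, 16.7, 18.6], [205.9, 60.4, 15.9, 20.4], [235.7, 59.7, 16.7, 19.0], [266.0, 59.6, 18.1, 18.4], [296.4, 59.1, 16.7, 19.8], [206.6, 29.7, 20.1, 24.4], [236.2, 26.8, 17.7, 21.0], [266.7, 29.0, 20.3, 24.4], [297.0, 28.6, 20.4, 24.7]]
[207.1  91.8  15.5  19.1] [517.1 -44.6]
[236.5  91.7  16.5  18. ] [541.8 -44.7]
[265.7  92.   17.3  18.8] [566.3 -45.2]
[295.3  91.2  16.7  18.6] [591.  -44.8]
[205.9  60.4  15.9  20.4] [517.4 -20.3]
[235.7  59.7  16.7  19. ] [541.8 -20. ]
[266.   59.6  18.1  18.4] [566.5 -20.3]
[296.4  59.1  16.7  19.8] [591.2 -20.1]
[206.6  29.7  20.1  24.4] [519.2   2.1]
[236.2  26.8  17.7  21. ] [542.8   3.9]
[266.7  29.   20.3  24.4] [567.   2.]
[297.   28.6  20.4  24.7] [590.9   2. ]
```

The well spacing across the seam is 23.9 mm, against 24 expected for touching faces. The ends are within about 1 mm. I'm handing in.

```bash
python3 - <<'E'
from bench import r
print(r.close_job())
E
```

```text
the job is handed in; nothing more can be done
None
```

The loose block is on the plate, pressed against the screwed-down block and released, and I handed the job in at about 13.4 s. The hand-in gave no verdict.

I gripped the block across its width and set it down on the plate about 43 mm from its neighbour. Then I pushed it home squarely with both fingers and backed off.

**Last checks:**
- **Contact:** the push force rose to about 18 N with no further movement, so the block was up against its neighbour.
- **Gap:** the well spacing across the seam measures 23.9 mm, against 24 mm for touching faces, so the gap is about zero.
- **Ends:** in line within about 1 mm.
- **Parallel:** less than 1° out.
- **Level:** judged only by eye; the pictures show no step at the seam.
- **Released:** the gripper is about 10 cm above the blocks, off to the boss side, and the force reading is near zero.
- **Bystanders:** the tip box, bottle and beaker look unmoved in the last scene picture. I compared it with the first by eye and did not measure them.

**Disagreements and faults:**
- **Position readings:** hand-picked positions of the neighbour from the wrist and side cameras differed by up to 7 mm. I relied on the wrist camera for the block-to-neighbour offsets.
- **Tool tilt:** the tool leaned up to about 0.025 rad over the run, and I did not correct it. I saw no effect on the placing.

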